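Put the reagent bottles on their stands by size

TASK

Put the three screw-cap reagent bottles that stand on the grey board away in the three round stands there by size: the tallest bottle in the stand with the broadest foot, the middle one in the middle-sized stand and the shortest in the stand with the narrowest foot. Set each one down upright in its well without dropping it or tipping it over, and leave the spray bottle and the timer where they are.

Things in the scene. Friction and masses are not known exactly. Their poses are not given: they have to be found in the camera images.
- bottle_tall: tallest reagent bottle, white with a blue screw cap; loose, round, standing upright on a fixed grey board (its top 25 mm above the worktop); diameter 52 mm, height 106 mm with its cap (cap diameter 32 mm), side straight from 10 to 65 mm above its underside, about 0.1 to 0.25 kg. Origin: centre of its underside; z up along its axis. Yaw means nothing
- bottle_middle: reagent bottle of middle height, white with a white screw cap; loose, round, standing upright on a fixed grey board (its top 25 mm above the worktop); diameter 48 mm, height 93 mm with its cap (cap diameter 29 mm), side straight from 10 to 55 mm above its underside, about 0.1 to 0.25 kg. Origin: centre of its underside; z up along its axis. Yaw means nothing
- bottle_short: shortest reagent bottle, brown glass with a black screw cap; loose, round, standing upright on a fixed grey board (its top 25 mm above the worktop); diameter 45 mm, height 86 mm with its cap (cap diameter 28 mm), side straight from 10 to 50 mm above its underside, about 0.1 to 0.25 kg. Origin: centre of its underside; z up along its axis. Yaw means nothing
- stand_large: the one with the broadest foot of three dark steel round bottle stands, fixed on the grey board: flat round foot 110 mm in diameter and 8 mm thick, on it a collar with a round well of inner diameter 68 mm, wall 3 mm, rim 24 mm and well floor (white liner) 8 mm above the foot's underside, which lies on the board, 25 mm above the worktop. Origin: centre of the foot's underside, on the well's axis; z up. Yaw means nothing
- stand_medium: the one with the middle-sized foot of three dark steel round bottle stands, fixed on the grey board: flat round foot 90 mm in diameter and 8 mm thick, on it a collar with a round well of inner diameter 64 mm, wall 3 mm, rim 24 mm and well floor (white liner) 8 mm above the foot's underside, which lies on the board, 25 mm above the worktop. Origin: centre of the foot's underside, on the well's axis; z up. Yaw means nothing
- stand_small: the one with the narrowest foot, hardly wider than its collar, of three dark steel round bottle stands, fixed on the grey board: flat round foot 70 mm in diameter and 8 mm thick, on it a collar with a round well of inner diameter 61 mm, wall 3 mm, rim 24 mm and well floor (white liner) 8 mm above the foot's underside, which lies on the board, 25 mm above the worktop. Origin: centre of the foot's underside, on the well's axis; z up. Yaw means nothing
- spray_bottle: bystander: dark blue spray bottle with white trigger head, 68x81x199 mm, loose, beside the board; no screw-cap reagent bottle. Origin: centre of its underside, z up
- lab_timer: bystander: small white timer with three buttons, 62x68x18 mm, loose, beside the board. Origin: centre of its underside, z up
Mind the look-alikes: they are no part of the job. What is shaped like the bottle_middle but red is not meant.

How it is judged:
By the outcome, as a careful person would: the job done as asked, in the order asked, and still so for the second after the job is handed in, with the robot touching nothing.
It also fails if it takes over 93 s, if anything falls off the work surface, if the arm or the gripper's body presses on something with over 40 N, if the wrist force passes 120 N, or if a joint passes its speed limit or range.

ROBOT

A 6-joint arm with a two-finger parallel gripper is mounted at the origin on a cart in front of the work surface, level with it; the furniture and walls round the work are solid. World frame = base frame: x ahead of the robot, y to its left, z up, the work surface at z = 0. Lengths are in m, angles in degrees, forces in N, time in s.
With the tool pointing down it reaches from about 0.375 to 0.9 m from the base axis. Payload 3.1 kg.
Tool frame: the origin (TCP) lies at the very end of the fingers, on their centre line; the grasp point (between the pads) lies 19 mm behind it; z points along the fingers, y is the line along which they close (so a half turn about z gives the same grasp; the last joint's range is limited). The gripper opens to 87 mm and grips with 3 to 60 N. Pads are 19 mm wide; open, the fingers measure 117 mm over their backs; the gripper's body (75 mm by 190 mm) begins 51 mm behind the grasp point.
Start: joints at [-82.076, 30.224, 82.088, -0, 67.689, -10.227], TCP at [0.195, -0.594, 0.223] pointing down, gripper open.
Joint ranges: [-176.69, 176.69], [-43.24, 126.21], [12.49, 139.97], [-82, 262], [0, 151.66], [-163.58, 163.58]. Speed limits (degrees/s): [159.86, 159.86, 180, 180, 180, 180].

INTERFACE

Orientations are given as a 3x3 rotation matrix whose columns are the frame's x, y, z axes.
In Python, from rig import bot, imaging gives the robot as it stands.
- The arm moves only by the tool drive_tool, never from a script. Its argument "deltas" is text: rows parted by semicolons, each of 5 numbers parted by spaces: the finger opening in mm, from 0 to 87, then the shift along the world's x, y, z in mm, then the turn about the world's z in rad. In form: jaw dx dy dz twist; .... A call has 1 to 12 rows; each row is the pose to reach, as a shift and turn from the pose commanded when the call began; what a row does not reach only later rows make up. A row lasts 1/10 s, in which the tool goes at most 50 mm and 8.59 degrees, less where a joint would pass 70% of its speed; a pose out of reach is approached as far as the arm can. A call with a gripper value outside its range is refused whole. The fingers move at their own pace and stop on an object; the grip force is fixed at half the most. Time passes only in rows, so rows that repeat a pose let the fingers close. It gives the time, the measured TCP pose, the force, the opening and the grip force at its end, in the units of the state.
- bot.read_state(): the state, without advancing time (a new reading comes with each control period).
- imaging.capture(name): name is "scene" or "top" or "wrist"; returns the picture (384x512x3 uint8, red, green, blue); there is no depth.
- imaging.camera_model(name): a dict with "fx", "fy", "cx", "cy" (pixels), "T" (4x4, takes a point from camera to world coordinates). Camera axes: x right, y down, z forward; pixel columns grow to the right and rows downward; lengths in m; the calibration is good to about 2 mm. A picture is of the moment at which its call begins: read the wrist's pose just before it. camera_model takes no time and is no camera call; for the wrist camera it gives the pose at the moment of the call.
- bot.hand_in(): hands the job in; it is judged then, once.
The state is a dict: "time_s": time; "joint_positions": joint angles; "qvel": joint speeds; "tau": joint torques, N m; "position": TCP position; "tcp_rot": TCP orientation; "force": force on the tool from outside, world axes, zero at the start; "moment": the same for the moment, N m; "opening": opening from 0.0 (shut) to 1.0 (fully open); "grasp_force": force on a finger pad.
Only numpy, scipy, OpenCV 4.12 (cv2) and the standard library are available. Lean on these libraries where they do the work, as an engineer would, in place of code of your own. Each camera call takes 0.05 s, during which the arm holds its last target. There are 200 camera calls.

## Working session

There is one attempt and no reset: what is moved stays moved. The work goes in short steps, Python scripts to look and compute and a tool call to move; the robot and the scene stay as the last step left them, time stands still between calls to the robot, and variables do not carry over. Pictures are saved under pics/ and viewed, at most 14 in all, crops included, and the job is handed in when it is done.

Besides the shell and the picture viewer there is one more tool, called after "Request:" as name(argument=value, ...), one argument or row to a line, values as JSON. drive_tool: Moves the arm, as the interface text tells. Its arguments: {"type":"object","properties":{"deltas":{"type":"string"}},"required":["deltas"]}

```bash
mkdir -p pics; python3 - <<'E'
from rig import bot, imaging
import cv2, numpy as np
s=bot.read_state(); print(s['time_s'],s['position'],s['tcp_rot'],s['opening'])
for n in ['top','scene']:
    im=imaging.capture(n); cv2.imwrite(f'pics/{n}0.png',im[:,:,::-1]); m=imaging.camera_model(n); print(n,m['fx'],m['cx'],m['cy'],np.round(m['T'],3).tolist())
E
```

```text
0.0 [ 0.19460969 -0.59316433  0.22158227] [[ 9.50234379e-01  3.11535760e-01 -3.08959549e-04]
 [ 3.11535689e-01 -9.50232040e-01  2.14098111e-03]
 [ 3.73408915e-04 -2.13068579e-03 -9.99997660e-01]] 0.9993855134180978
top 483.1098361331063 249.72809792290045 197.91283781101208 [[0.028, -0.994, 0.11, 0.319], [-1.0, -0.028, -0.0, -0.004], [0.003, -0.11, -0.994, 1.57], [0.0, 0.0, 0.0, 1.0]]
scene 410.3451051036305 256.43108768110096 193.40903539533528 [[0.49, -0.397, 0.776, -0.639], [-0.872, -0.226, 0.435, -0.645], [0.003, -0.89, -0.457, 0.713], [0.0, 0.0, 0.0, 1.0]]
```

View pics/top0.png

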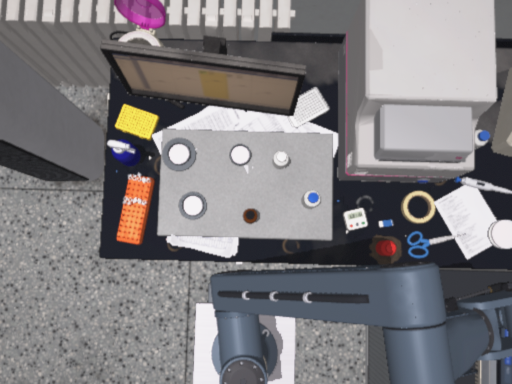

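View pics/scene0.png

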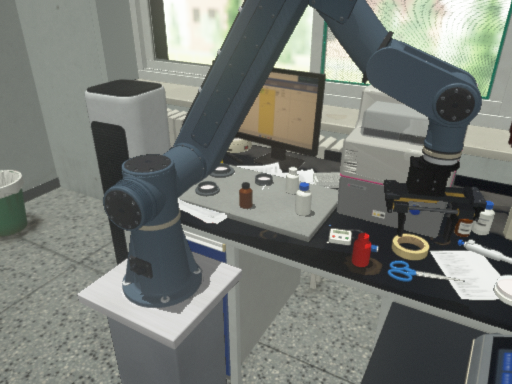

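The top view shows stand liners at (178,154), (192,205) and (241,155). It also shows the white-cap bottle at (281,158), the blue-cap bottle at (312,199) and the brown bottle at (251,215).

Things that could be mistaken for the bottles, all off the board:
- red bottle at top (387,248)
- blue-capped bottle at top (483,137)
- brown bottle at scene (465,222)
- spray bottle at top (124,150)

I'll check the choice in one crop and measure.

```bash
cat > h.py <<'E'
import numpy as np, cv2
from rig import bot, imaging
def ray(m,u,v):
    T=np.array(m['T']); d=T[:3,:3]@np.array([(u-m['cx'])/m['fx'],(v-m['cy'])/m['fy'],1]); return T[:3,3],d
def onplane(m,u,v,z):
    o,d=ray(m,u,v); return o+d*(z-o[2])/d[2]
def proj(m,p):
    T=np.array(m['T']); c=T[:3,:3].T@(np.array(p)-T[:3,3]); return np.array([m['fx']*c[0]/c[2]+m['cx'],m['fy']*c[1]/c[2]+m['cy']])
def blobs(mask,amin=30):
    n,l,st,c=cv2.connectedComponentsWithStats(mask.astype(np.uint8))
    return [(c[i],st[i]) for i in range(1,n) if st[i,4]>=amin]
E
python3 - <<'E'
from h import *
im=cv2.imread('pics/top0.png'); m=imaging.camera_model('top')
c=im[125:245,155:340]; cv2.imwrite('pics/crop0.png',cv2.resize(c,None,fx=4.3,fy=4.3,interpolation=cv2.INTER_CUBIC)[:,:800])
hsv=cv2.cvtColor(im,cv2.COLOR_BGR2HSV); H,S,V=cv2.split(hsv)
roi=np.zeros(H.shape,bool); roi[132:238,162:332]=1
for name,mask,z in [('white',(V>190)&(S<50)&roi,.033),('blue',(S>120)&(H>95)&(H<130)&roi,.131),('dark',(V<90)&roi,.033)]:
    for c,st in blobs(mask,15): print(name,c.round(1),st,onplane(m,*c,z).round(4))
for u,v,z in [(160,130,.025),(332,130,.025),(332,240,.025),(160,240,.025),(345,175,.2),(305,75,.3),(124,150,.1)]: print(u,v,onplane(m,u,v,z).round(3))
E
```

```text
white [298. 132.] [284 132  29   1  29] [ 0.7084 -0.1553  0.033 ]
white [324.  132.4] [315 132  17   2  29] [ 0.7094 -0.24    0.033 ]
white [178.5 153.6] [169 144  20  20 312] [0.626  0.2299 0.033 ]
white [239.7 154.3] [231 146  18  18 247] [0.6292 0.0318 0.033 ]
white [280.3 157.8] [273 151  15  15 170] [ 0.6215 -0.0994  0.033 ]
white [246.4 168.4] [244 165   5   9  35] [0.5838 0.0089 0.033 ]
white [310.2 198.6] [304 190  16  16  97] [ 0.4918 -0.198   0.033 ]
white [192.4 205.1] [184 196  18  19 281] [0.46   0.1781 0.033 ]
white [175.3 229.5] [162 216  41  22 246] [0.3807 0.2292 0.033 ]
white [221. 237.] [205 237  33   1  33] [0.3611 0.0832 0.033 ]
blue [312.8 197.2] [308 193  10  10  74] [ 0.4849 -0.1935  0.131 ]
dark [250.2 214.4] [245 210  12  10  86] [ 0.4357 -0.0075  0.033 ]
160 130 [0.704 0.295 0.025]
332 130 [ 0.72  -0.267  0.025]
332 240 [ 0.362 -0.27   0.025]
160 240 [0.346 0.278 0.025]
345 175 [ 0.544 -0.276  0.2  ]
305 75 [ 0.8   -0.145  0.3  ]
124 150 [0.619 0.388 0.1  ]
```

View pics/crop0.png

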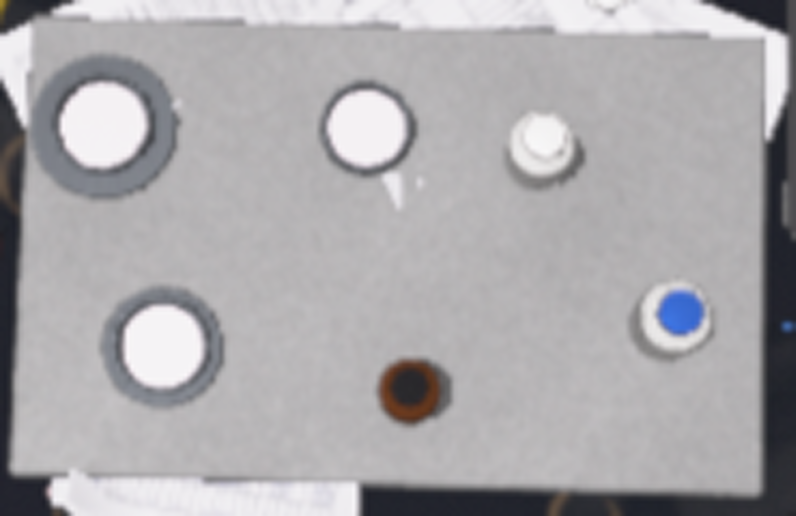

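Request:
drive_tool(
  deltas="87 5 30 15 0.1;87 15 65 30 0.2;87 27 100 45 0.32;87 39 135 55 0.44;87 51 170 55 0.56;87 64 205 55 0.68;87 77 240 55 0.8;87 90 272 55 0.92;87 105 300 55 1.04;87 130 320 55 1.15;87 155 335 55 1.254;87 155 335 55 1.254",
)

```text
time_s: 1.3
position: [0.3515, -0.257, 0.2775]
tcp_rot: [[-0.005, 1.0, 0.001], [1.0, 0.005, 0.001], [0.001, 0.001, -1.0]]
force: [-0.6, -0.2, -0.9]
opening: 1.0
grasp_force: 0.0
```

```bash
python3 - <<'E'
from h import *
s=bot.read_state(); print(s['time_s'],s['position'],s['tcp_rot'].round(3) if hasattr(s['tcp_rot'],'round') else s['tcp_rot'],s['joint_positions'])
m=imaging.camera_model('wrist'); im=imaging.capture('wrist'); cv2.imwrite('pics/w1.png',im[:,:,::-1]); print(np.round(m['T'],3).tolist(),m['fx'])
t=imaging.camera_model('top'); print(onplane(t,281.7,157.3,.118),onplane(t,250.6,215.7,.111))
E
```

```text
1.3 [ 0.35146109 -0.25703553  0.27749225] [[-0.005  1.     0.001]
 [ 1.     0.005  0.001]
 [ 0.001  0.001 -1.   ]] [-5.09911465e+01  1.11260312e+01  1.03733154e+02  6.48787384e-02
  6.51318581e+01 -5.13069154e+01]
[[1.0, 0.005, 0.001, 0.351], [0.005, -0.964, -0.265, -0.184], [-0.0, 0.265, -0.964, 0.439], [0.0, 0.0, 0.0, 1.0]] 344.57036251758285
[ 0.6064803 -0.0985036  0.118    ] [ 0.42571174 -0.00855441  0.111     ]
```

View pics/w1.png

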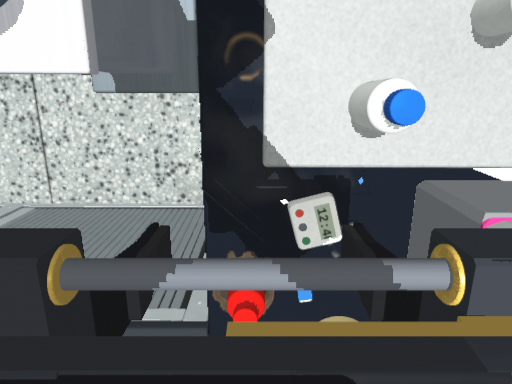

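The wrist view shows the tall bottle's blue cap at (404,106). The timer at (315,220) and the red look-alike at (245,305) are clear of it.

```bash
python3 - <<'E'
from h import *
m=imaging.camera_model('wrist'); im=cv2.imread('pics/w1.png')
H,S,V=cv2.split(cv2.cvtColor(im,cv2.COLOR_BGR2HSV))
for c,st in blobs((S>120)&(H>95)&(H<130),300): print(c,st,onplane(m,*c,.131),'cap dia mm',st[2]/m['fx']*(m['T'][2][3]-.131)*1000)
s=imaging.camera_model('scene'); i2=cv2.imread('pics/scene0.png'); H,S,V=cv2.split(cv2.cvtColor(i2,cv2.COLOR_BGR2HSV))
r=np.zeros(H.shape,bool); r[170:220,290:320]=1
for c,st in blobs((S>120)&(H>95)&(H<130)&r,15): print(c,st,onplane(s,*c,.12))
E
```

```text
[404.15736886 106.76353039] [ 384   89   41   37 1201] [ 0.47840262 -0.19399844  0.131     ] cap dia mm 36.60858397422796
[303.66666667 185.94444444] [300 183   9   7  54] [ 0.49282362 -0.18868193  0.12      ]
```

Request:
drive_tool(
  deltas="87 35 17 0 1.254e-9;87 80 40 0 0;87 130 63 0 0;87 130 63 -30 0;87 130 63 -60 0;87 130 63 -90 0;87 130 63 -120 0;87 130 63 -150 0;87 130 63 -150 0",
)

```text
time_s: 2.25
position: [0.4764, -0.1952, 0.124]
tcp_rot: [[0.002, 1.0, -0.008], [1.0, -0.002, 0.005], [0.005, -0.008, -1.0]]
force: [-0.7, -0.1, -0.4]
opening: 0.999
grasp_force: 0.0
```

```bash
python3 - <<'E'
from h import *
im=imaging.capture('wrist'); cv2.imwrite('pics/w2.png',im[:,:,::-1]);m=imaging.camera_model('wrist')
print(proj(m,[.481,-.194,.131]),bot.read_state()['position'])
E
```

```text
[262.81330039 245.56174937] [ 0.47782143 -0.19593201  0.12596889]
```

View pics/w2.png

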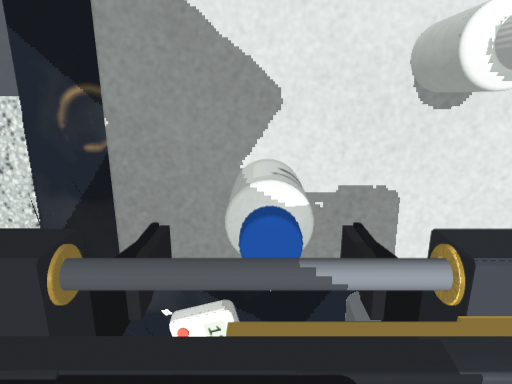

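The cap centre is at about (271,240) between the fingers, with the middle bottle at upper right (490,45). I'll correct +3 mm in x and descend.

Request:
drive_tool(
  deltas="87 3 1 -20 0;87 3 1 -40 0;87 3 1 -60 0;87 3 1 -60 0;87 3 1 -60 0;40 3 1 -60 0;40 3 1 -60 0;40 3 1 -60 0;40 3 1 -60 0;40 3 1 -60 0;40 3 1 -60 0",
)

```text
time_s: 3.4
position: [0.483, -0.195, 0.0677]
tcp_rot: [[0.0, 1.0, 0.001], [1.0, -0.0, -0.0], [-0.0, 0.001, -1.0]]
force: [0.6, 0.2, 1.7]
opening: 0.584
grasp_force: 30.0
```

Request:
drive_tool(
  deltas="40 0 0 15 0;40 0 0 35 0;40 0 0 60 0;40 0 0 90 0;40 0 0 115 0;40 5 15 132 0;40 15 45 132 0;40 25 80 132 0;40 38 115 132 0;40 50 150 132 0;40 62 185 132 0;40 74 220 132 0",
)

```text
time_s: 4.6
position: [0.5563, 0.0267, 0.1989]
tcp_rot: [[-0.0, 1.0, -0.002], [1.0, 0.0, 0.0], [0.0, -0.002, -1.0]]
force: [0.3, -0.7, -2.5]
opening: 0.585
grasp_force: 30.0
```

Request:
drive_tool(
  deltas="40 11 35 0 0;40 23 70 0 0;40 35 105 0 0;40 46 140 0 0;40 55 170 0 0;40 62 190 0 0;40 68 203 0 0;40 69 205 0 0;40 69 205 0 0;40 69 205 0 0",
)

```text
time_s: 5.6
position: [0.6253, 0.2289, 0.1992]
tcp_rot: [[0.001, 1.0, -0.001], [1.0, -0.001, -0.001], [-0.001, -0.001, -1.0]]
force: [0.0, -0.0, -1.9]
opening: 0.583
grasp_force: 30.0
```

```bash
python3 - <<'E'
from h import *
s=bot.read_state(); m=imaging.camera_model('wrist'); print(s['position'],s['opening'],s['force'])
im=imaging.capture('wrist'); cv2.imwrite('pics/w3.png',im[:,:,::-1]);t=imaging.capture('top'); cv2.imwrite('pics/t3.png',cv2.resize(t[60:260,90:350,::-1],None,fx=2,fy=2))
for p in [[.626,.23,.049],[.626,.23,.033]]: print(proj(m,p))
i=np.hstack([im[:,:,::-1],np.zeros((384,8,3),np.uint8)]); tt=cv2.resize(t[60:260,90:350,::-1],(280,215)); c=np.zeros((384,280,3),np.uint8); c[:215]=tt; cv2.imwrite('pics/c3.png',np.hstack([i,c]))
E
```

```text
[0.62526731 0.22885605 0.19924468] 0.5831245656232219 [ 0.02680904 -0.01870393 -1.91026782]
[257.27112574 175.60494397]
[257.23711775 171.86990984]
```

View pics/c3.png

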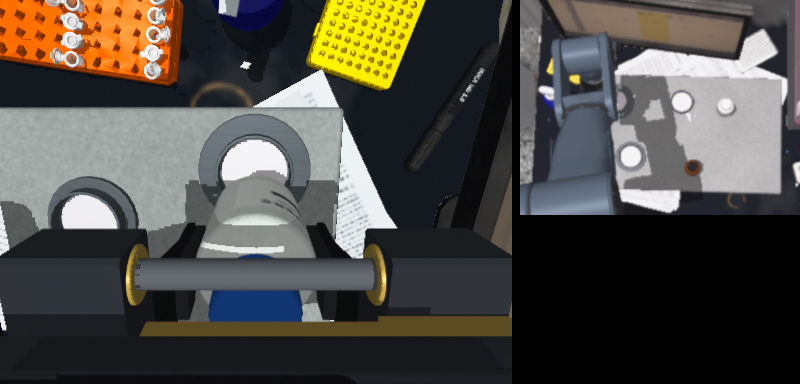

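The well (rim centre about (254,165)) lies straight ahead of the held bottle, whose base arc tops out at about row 172. The spray bottle (245,15) and the monitor (right edge) are clear. I'll check the y offset numerically.

```bash
python3 - <<'E'
from h import *
m=imaging.camera_model('wrist')
im=cv2.imread('pics/w3.png'); g=im.max(2)
print('liner/foot column',[int(x) for x in g[105:185:1,255]])
a=np.linspace(0,2*np.pi,200)
f=lambda cx,cy,z,r: np.array([proj(m,[cx+r*np.cos(t),cy+r*np.sin(t),z]) for t in a])
for n,z,r in [('foot',.033,.055),('rimout',.049,.037),('rimin',.049,.034),('liner',.033,.034)]:
    p=f(.625,.23,z,r); print(n,p.min(0),p.max(0))
for r,z in [(.026,.168),(.024,.158)]:
    p=f(.6253,.2289,z,r); print('bottle',p.min(0),p[:,0].max())
E
```

```text
liner/foot column [223, 243, 164, 132, 153, 161, 164, 166, 143, 106, 120, 131, 132, 132, 131, 129, 129, 131, 128, 128, 128, 128, 129, 127, 125, 127, 127, 128, 101, 66, 89, 132, 119, 104, 136, 237, 246, 246, 246, 246, 246, 246, 246, 246, 246, 246, 246, 246, 245, 245, 245, 245, 245, 245, 245, 245, 245, 245, 245, 245, 245, 245, 245, 245, 244, 245, 244, 182, 142, 143, 135, 134, 133, 133, 137, 142, 143, 143, 143, 143]
foot [199.31539301 114.07816544] [312.47506847 224.82486773]
rimout [215.99177824 135.50103435] [295.7477611  213.29169297]
rimin [219.22518359 138.84637936] [292.50987136 210.31915399]
liner [220.93140157 136.75533267] [290.84256726 205.13635898]
bottle [212.49051261 180.25134506] 299.76235821363565
bottle [217.66442134 179.50312359] 294.60134980945276
```

Request:
drive_tool(
  deltas="40 -1 -4 -10 0;40 -1 -4 -30 0;40 -1 -4 -55 0;40 -1 -4 -80 0;40 -1 -4 -100 0;40 -1 -4 -110 0;40 -1 -4 -115 0;40 -1 -4 -119 0;40 -1 -4 -120 0;40 -1 -4 -120 0;40 -1 -4 -120 0",
)

```text
time_s: 6.8
position: [0.6253, 0.2263, 0.0804]
tcp_rot: [[-0.0, 1.0, 0.002], [1.0, 0.0, 0.0], [0.0, 0.002, -1.0]]
force: [-0.3, -0.1, -2.1]
opening: 0.581
grasp_force: 30.0
```

Request:
drive_tool(
  deltas="40 0 0 -1 0;40 0 0 -2 0;40 0 0 -3 0;40 0 0 -3.5 0;40 0 0 -3.5 0;40 0 0 -3.5 0",
)

```text
time_s: 7.4
position: [0.6247, 0.2261, 0.076]
tcp_rot: [[-0.0, 1.0, -0.0], [1.0, 0.0, -0.0], [-0.0, -0.0, -1.0]]
force: [0.6, -0.4, -1.5]
opening: 0.583
grasp_force: 30.0
```

Request:
drive_tool(
  deltas="40 0 0 -0.5 0;40 0 0 -1 0;40 0 0 -1 0;40 0 0 -1.5 0;40 0 0 -1.5 0;40 0 0 -1.5 0",
)

```text
time_s: 8.0
position: [0.6249, 0.2261, 0.0757]
tcp_rot: [[-0.0, 1.0, 0.001], [1.0, 0.0, 0.0], [0.0, 0.001, -1.0]]
force: [-2.0, -0.8, 6.5]
opening: 0.584
grasp_force: 30.0
```

Contact is felt, so I'll release and lift.

Request:
drive_tool(
  deltas="60 0 0 0 0;75 0 0 0 0;87 0 0 0 0;87 0 0 0 0;87 0 0 10 0;87 0 0 30 0;87 0 0 60 0;87 0 0 90 0;87 0 0 125 0;87 0 -30 160 0;87 0 -70 160 0;87 0 -110 160 0",
)

```text
time_s: 9.2
position: [0.6257, 0.1156, 0.2374]
tcp_rot: [[-0.002, 1.0, 0.005], [1.0, 0.002, -0.0], [-0.0, 0.005, -1.0]]
force: [0.3, -0.7, 0.2]
opening: 1.002
grasp_force: 0.0
```

Request:
drive_tool(
  deltas="87 -4 -40 0 0;87 -8 -80 0 0;87 -12 -120 0 0;87 -16 -160 0 0;87 -19 -190 0 0;87 -19 -212 -20 0;87 -19 -212 -40 0;87 -19 -212 -40 0;87 -19 -212 -40 0",
)

```text
time_s: 10.1
position: [0.6057, -0.0957, 0.1949]
tcp_rot: [[-0.0, 1.0, -0.0], [1.0, 0.0, 0.0], [0.0, -0.0, -1.0]]
force: [0.3, -0.1, 0.4]
opening: 1.004
grasp_force: 0.0
```

```bash
python3 - <<'E'
from h import *
s=bot.read_state(); m=imaging.camera_model('wrist'); print(s['time_s'],s['position'],s['opening'])
im=imaging.capture('wrist');t=imaging.capture('top'); cv2.imwrite('pics/w4.png',im[:,:,::-1])
print(proj(m,[.6065,-.0985,.118]))
i=np.hstack([im[:,:,::-1],np.zeros((384,8,3),np.uint8)]); tt=cv2.resize(t[120:250,150:340,::-1],(280,192)); c=np.zeros((384,280,3),np.uint8); c[:192]=tt; cv2.imwrite('pics/c4.png',np.hstack([i,c]))
E
```

```text
10.1 [ 0.60569677 -0.09569484  0.1949464 ] 1.003570557453528
[257.43445759 203.95699603]
```

View pics/c4.png

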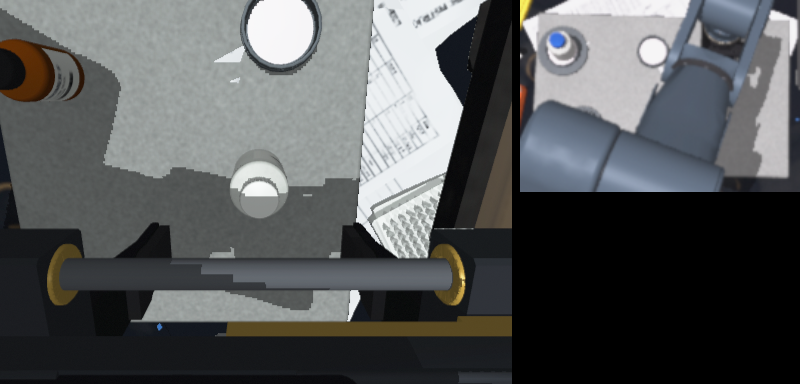

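The inset shows the tall bottle upright in the large stand. The middle bottle's cap is at (259,199), right below the jaws.

Request:
drive_tool(
  deltas="87 1.5 1 -30 0;87 1.5 1 -65 0;87 1.5 1 -100 0;87 1.5 1 -125 0;87 1.5 1 -141 0;87 1.5 1 -141 0;40 1.5 1 -141 0;40 1.5 1 -141 0;40 1.5 1 -141 0;40 1.5 1 -141 0;40 1.5 1 -141 0;40 1.5 1 -141 0",
)

```text
time_s: 11.4
position: [0.6074, -0.095, 0.0539]
tcp_rot: [[0.0, 1.0, 0.001], [1.0, -0.0, -0.0], [-0.0, 0.001, -1.0]]
force: [-0.1, -0.8, 0.8]
opening: 0.543
grasp_force: 0.8
```

Request:
drive_tool(
  deltas="40 0 0 0 0;40 0 0 0 0;40 0 0 15 0;40 0 0 35 0;40 0 0 65 0;40 0 0 100 0;40 0 0 130 0;40 -8 15 146 0;40 -24 45 146 0;40 -40 75 146 0;40 -56 105 146 0;40 -72 135 146 0",
)

```text
time_s: 12.6
position: [0.5341, 0.0412, 0.2002]
tcp_rot: [[0.0, 1.0, 0.0], [1.0, -0.0, 0.0], [0.0, 0.0, -1.0]]
force: [0.5, 0.0, -1.9]
opening: 0.536
grasp_force: 30.0
```

Request:
drive_tool(
  deltas="40 -16 30 0 0;40 -32 60 0 0;40 -48 90 0 0;40 -62 115 0 0;40 -71 132 0 0;40 -75 138 0 0;40 -75 138 0 0;40 -75 138 0 0",
)

```text
time_s: 13.4
position: [0.4609, 0.1776, 0.1999]
tcp_rot: [[0.0, 1.0, 0.001], [1.0, -0.0, -0.0], [-0.0, 0.001, -1.0]]
force: [0.5, 0.2, -0.5]
opening: 0.536
grasp_force: 30.0
```

```bash
cat > chk.py <<'E'
import sys
from h import *
k,sx,sy,fr,br,off=sys.argv[1],*map(float,sys.argv[2:7])
s=bot.read_state(); m=imaging.camera_model('wrist'); im=imaging.capture('wrist'); p0=s['position']; print(p0,s['opening'])
a=np.linspace(0,2*np.pi,200)
f=lambda cx,cy,z,r: np.array([proj(m,[cx+r*np.cos(t),cy+r*np.sin(t),z]) for t in a])
for n,z,r in [('foot',.033,fr),('rimout',.049,.037)]:
    p=f(sx,sy,z,r); print(n,p.min(0).round(1),p.max(0).round(1))
p=f(p0[0],p0[1],p0[2]-off,br-.002); print('bottle',p.min(0).round(1),p[:,0].max().round(1))
cv2.imwrite(f'pics/{k}.png',im[:,:,::-1])
E
python3 chk.py w5 .460 .178 .045 .024 .029
```

```text
[0.46086273 0.17758505 0.19986173] 0.5359940100608258
foot [209.  125.8] [301.4 216.1]
rimout [215.4 136.3] [295.  213.9]
bottle [219.  188.2] 293.7
```

View pics/w5.png

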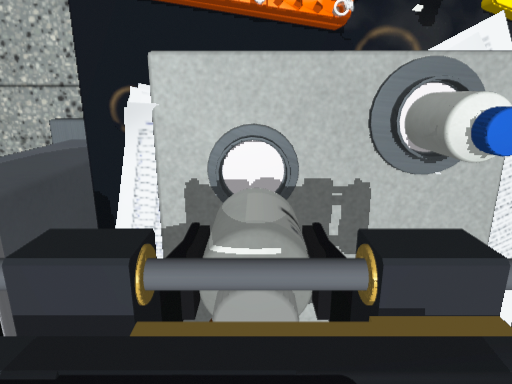

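The medium foot's arc spans columns 207–299 with its top at row 124. The held bottle's base tops at about row 190. I'll correct −2 mm in x and +2.5 mm in y.

Request:
drive_tool(
  deltas="40 -2 2.5 -15 0;40 -2 2.5 -40 0;40 -2 2.5 -70 0;40 -2 2.5 -100 0;40 -2 2.5 -120 0;40 -2 2.5 -130 0;40 -2 2.5 -134 0;40 -2 2.5 -136 0;40 -2 2.5 -137 0;40 -2 2.5 -137.5 0;40 -2 2.5 -137.5 0;40 -2 2.5 -137.5 0",
)

```text
time_s: 14.65
position: [0.4585, 0.1808, 0.0626]
tcp_rot: [[-0.0, 1.0, 0.001], [1.0, 0.0, 0.0], [0.0, 0.001, -1.0]]
force: [-0.6, -0.4, -1.9]
opening: 0.53
grasp_force: 30.0
```

Request:
drive_tool(
  deltas="40 0 0 -0.5 0;40 0 0 -1 0;40 0 0 -1 0;40 0 0 -1 0",
)

```text
time_s: 15.05
position: [0.4585, 0.1807, 0.0618]
tcp_rot: [[-0.0, 1.0, 0.001], [1.0, 0.0, 0.0], [0.0, 0.001, -1.0]]
force: [-1.2, 0.3, 6.2]
opening: 0.534
grasp_force: 30.0
```

Request:
drive_tool(
  deltas="60 0 0 0 0;75 0 0 0 0;87 0 0 0 0;87 0 0 0 0;87 0 0 10 0;87 0 0 30 0;87 0 0 60 0;87 0 0 90 0;87 0 0 120 0;87 -2 -30 145 0;87 -8 -60 145 0;87 -16 -95 145 0",
)

```text
time_s: 16.25
position: [0.4429, 0.0851, 0.2078]
tcp_rot: [[-0.002, 1.0, 0.004], [1.0, 0.002, -0.0], [-0.0, 0.004, -1.0]]
force: [0.7, -0.3, -0.4]
opening: 1.001
grasp_force: 0.0
```

Request:
drive_tool(
  deltas="87 -7 -35 0 0;87 -14 -70 0 0;87 -17 -92 -10 0;87 -17 -92 -20 0;87 -17 -92 -20 0;87 -17 -92 -20 0",
)

```text
time_s: 16.85
position: [0.425, -0.0055, 0.186]
tcp_rot: [[-0.001, 1.0, -0.001], [1.0, 0.001, 0.001], [0.001, -0.001, -1.0]]
force: [0.3, 0.3, -0.6]
opening: 0.999
grasp_force: 0.0
```

```bash
python3 - <<'E'
from h import *
s=bot.read_state(); m=imaging.camera_model('wrist'); print(s['time_s'],s['position'],s['opening'])
im=imaging.capture('wrist');t=imaging.capture('top')
print(proj(m,[.4257,-.0086,.111]))
tt=cv2.resize(t[120:250,150:340,::-1],(280,192)); c=np.zeros((384,280,3),np.uint8); c[:192]=tt; cv2.imwrite('pics/c6.png',np.hstack([im[:,:,::-1],c]))
E
```

```text
16.85 [ 0.42498279 -0.00551989  0.18602164] 0.9987938628038725
[257.3493601  205.17636945]
```

View pics/c6.png

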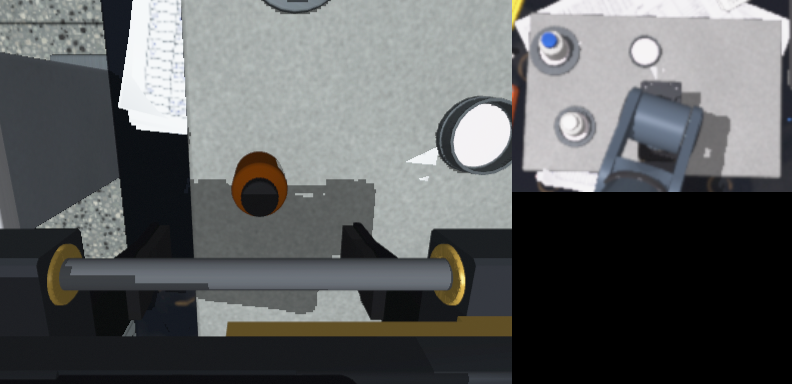

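Both placed bottles stand upright in the inset. The black cap is at (260,198), so I'll correct +2 mm in x and +1.5 mm in y.

Request:
drive_tool(
  deltas="87 2 1.5 -30 0;87 2 1.5 -65 0;87 2 1.5 -100 0;87 2 1.5 -125 0;87 2 1.5 -139 0;87 2 1.5 -139 0;36 2 1.5 -139 0;36 2 1.5 -139 0;36 2 1.5 -139 0;36 2 1.5 -139 0;36 2 1.5 -139 0;36 2 1.5 -139 0",
)

```text
time_s: 18.15
position: [0.4274, -0.005, 0.0473]
tcp_rot: [[0.0, 1.0, 0.001], [1.0, -0.0, -0.0], [-0.0, 0.001, -1.0]]
force: [-0.8, 0.1, -0.2]
opening: 0.537
grasp_force: 0.0
```

Request:
drive_tool(
  deltas="36 2 0 0 0;36 0 0 0 0;36 0 0 0 0",
)

```text
time_s: 18.45
position: [0.4278, -0.005, 0.0473]
tcp_rot: [[0.0, 1.0, 0.002], [1.0, -0.0, -0.0], [-0.0, 0.002, -1.0]]
force: [0.6, 0.8, 4.7]
opening: 0.509
grasp_force: 30.0
```

Request:
drive_tool(
  deltas="36 0 0 15 0;36 0 0 35 0;36 0 0 65 0;36 0 0 100 0;36 0 0 130 0;36 15 3 150 0;36 45 8 150 0;36 80 15 150 0;36 115 21 150 0;36 150 28 150 0;36 180 33 150 0;36 199 37 150 0",
)

```text
time_s: 19.65
position: [0.6281, 0.0324, 0.196]
tcp_rot: [[-0.0, 1.0, 0.0], [1.0, 0.0, -0.0], [-0.0, 0.0, -1.0]]
force: [-0.0, -0.4, -0.8]
opening: 0.503
grasp_force: 30.0
```

Request:
drive_tool(
  deltas="36 0 0 0 0;36 0 0 0 0",
)

```text
time_s: 19.85
position: [0.6249, 0.0322, 0.1958]
tcp_rot: [[-0.0, 1.0, -0.003], [1.0, 0.0, 0.0], [0.0, -0.003, -1.0]]
force: [-0.4, -0.2, -0.6]
opening: 0.507
grasp_force: 30.0
```

```bash
python3 chk.py w7 .629 .032 .035 .0225 .022
```

```text
[0.62490507 0.03223677 0.19580584] 0.5065294692102853
foot [224.8 137.7] [297.4 208.7]
rimout [221.  137.6] [301.6 216.1]
bottle [220.5 194.1] 292.5
```

View pics/w7.png

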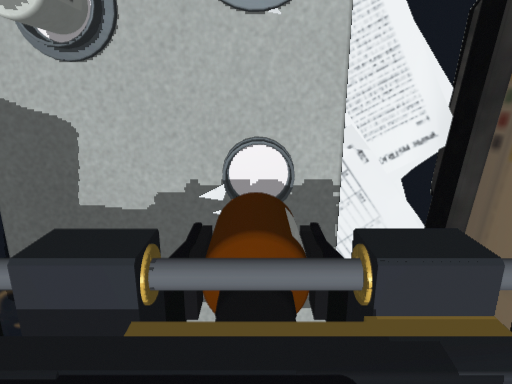

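The small stand's ring spans columns 222–294 with its top at row 137. The held brown bottle's base tops at row 193. It is aligned within about 2 mm, so I'll lower it.

Request:
drive_tool(
  deltas="36 0 0 -15 0;36 0 0 -40 0;36 0 0 -70 0;36 0 0 -100 0;36 0 0 -120 0;36 0 0 -132 0;36 0 0 -137 0;36 0 0 -139 0;36 0 0 -140 0;36 0 0 -140 0;36 0 0 -140 0",
)

```text
time_s: 21.0
position: [0.6268, 0.0321, 0.058]
tcp_rot: [[-0.0, 1.0, 0.002], [1.0, 0.0, -0.0], [-0.0, 0.002, -1.0]]
force: [0.3, -0.1, -0.9]
opening: 0.508
grasp_force: 30.0
```

Request:
drive_tool(
  deltas="36 0 0 -0.5 0;36 0 0 -1 0;36 0 0 -1.5 0;36 0 0 -1.5 0;36 0 0 -1.5 0",
)

```text
time_s: 21.5
position: [0.6262, 0.0321, 0.0555]
tcp_rot: [[0.0, 1.0, -0.0], [1.0, -0.0, 0.0], [0.0, -0.0, -1.0]]
force: [0.6, -0.2, -0.4]
opening: 0.509
grasp_force: 30.0
```

Request:
drive_tool(
  deltas="36 0 0 -0.5 0;36 0 0 -1 0;36 0 0 -1 0;36 0 0 -1 0",
)

```text
time_s: 21.9
position: [0.6263, 0.0321, 0.0553]
tcp_rot: [[-0.0, 1.0, 0.0], [1.0, 0.0, -0.0], [-0.0, 0.0, -1.0]]
force: [-1.8, -0.1, 5.8]
opening: 0.509
grasp_force: 30.0
```

Request:
drive_tool(
  deltas="60 0 0 0 0;75 0 0 0 0;87 0 0 0 0;87 0 0 0 0;87 0 0 10 0;87 0 0 30 0;87 0 0 60 0;87 0 0 90 0;87 0 0 120 0;87 -15 -30 150 0;87 -35 -65 150 0;87 -60 -100 150 0",
)

```text
time_s: 23.1
position: [0.5672, -0.069, 0.2069]
tcp_rot: [[-0.002, 1.0, 0.005], [1.0, 0.002, -0.002], [-0.002, 0.005, -1.0]]
force: [0.9, -0.1, -0.4]
opening: 1.0
grasp_force: 0.0
```

Request:
drive_tool(
  deltas="87 -25 -35 0 0;87 -50 -60 0 0;87 -75 -80 0 0;87 -75 -80 0 0;87 -75 -80 0 0;87 -75 -80 0 0",
)

```text
time_s: 23.7
position: [0.4922, -0.1476, 0.2051]
tcp_rot: [[-0.0, 1.0, 0.002], [1.0, 0.0, -0.0], [-0.0, 0.002, -1.0]]
force: [-0.1, -0.4, -0.0]
opening: 0.995
grasp_force: 0.0
```

```bash
python3 - <<'E'
from h import *
s=bot.read_state(); print(s['time_s'],s['position'],s['opening'])
t=imaging.capture('top');c=imaging.capture('scene')
a=cv2.resize(t[100:260,100:330,::-1],(800,556))[:, :500]; b=cv2.resize(c[150:250,170:270,::-1],(300,300)); z=np.zeros((556,300,3),np.uint8); z[:300]=b
cv2.imwrite('pics/c8.png',np.hstack([a,z]))
E
```

```text
23.7 [ 0.49219171 -0.14762497  0.20506617] 0.9947357565141326
```

View pics/c8.png

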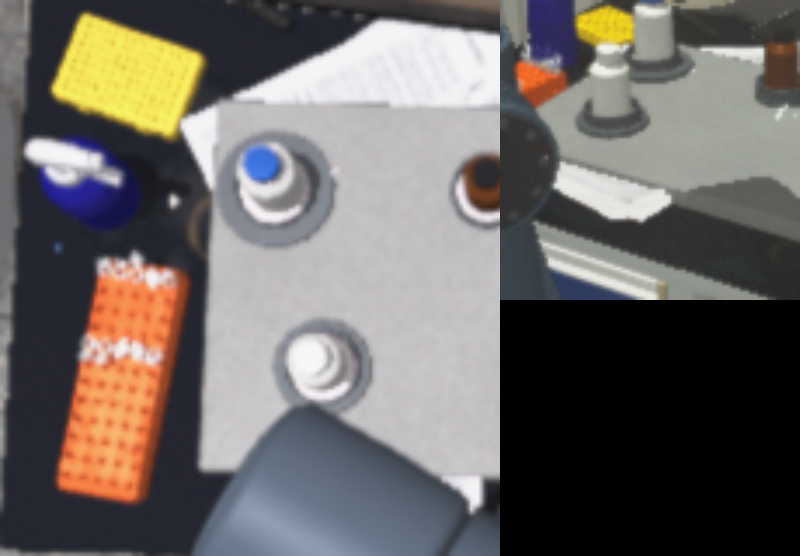

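All three bottles stand upright in their wells: blue cap (262,165), white cap (315,355) and brown (485,175). The spray bottle hasn't moved.

```bash
python3 -c "
from rig import bot
print(bot.hand_in())"
```

```text
the job is handed in; nothing more can be done
None
```

The tall, middle and short bottles are standing upright in the large, medium and small stands, the spray bottle and timer weren't touched, and the job was handed in at about 24 s of the 93 s allowed; no verdict came back.

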